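Arm the stain dispenser and hold its plunger at the dose mark

ROBOT

A 7-joint arm with a two-finger parallel gripper is mounted at the origin on the work surface. World frame = base frame: x ahead of the robot, y to its left, z up, the work surface at z = 0. Lengths are in mm, angles in rad, forces in N, time in s.
With the tool pointing down it reaches from about 400 to 900 mm from the base axis. Payload 5.5 kg.
Tool frame: the origin (TCP) lies on the centre line of the jaws, within the pads' length; the fingertips stand robot.tips_ahead ahead of it and the grasp point (between the pads) lies 5 mm behind it (robot.tips_ahead is the distance from the TCP to the fingertips, in mm); z points along the fingers, y is the direction in which the jaws open and shut (so a half turn about z gives the same grasp; the last joint's range is limited). The gripper opens to 85 mm and grips with 20 to 120 N. Pads are 22 mm wide; open, the fingers measure 114 mm over their backs; the gripper's body (76 mm by 85 mm) begins 54 mm behind the grasp point. The pads swing forward as they close: fully open they stand 13 mm farther back than shut.
Start: joints at [1.501, 0.501, -0.427, 1.55, 0.221, 1.138, -0.21], TCP at [212.381, -614.324, 245.31] pointing down, gripper open.
Joint ranges: [-2.88, 2.88], [-0.31, 2.03], [-1.54, 1.56], [0.2, 2.42], [-1.41, 4.55], [0.19, 2.02], [-2.57, 2.57]. Speed limits (rad/s): [2.57, 2.57, 3.14, 3.14, 3.14, 3.14, 3.14].

INTERFACE

Orientations are given as a rotation vector (axis times angle).
In Python, from station import robot, hand, imaging, order gives the robot as it stands. Calls block until the motion is done:
- robot.reach(position, orientation): joint-space move of the TCP to a pose.
- robot.move_linear(position, vel=150, frame=None, force_limit=None): straight line of the TCP; frame=None keeps the orientation; vel is the mean speed in mm/s. With force_limit (N) it stops when the force on the tool has changed by that much, and returns True; else False.
- robot.goto_joints(angles): joint-space move.
- hand.gripper_to(opening): finger opening in mm; the grip force is fixed at half the most; returns when the fingers have stopped.
- robot.dwell(seconds).
- robot.solve_ik(position, orientation): joint angles nearest the present ones, or None.
- robot.read_state(): the state.
- imaging.read_camera(name): name is "side" or "top"; returns the picture (400x640x3 uint8, blue, green, red); there is no depth.
- imaging.camera_params(name): a dict with "K" (3x3 intrinsics, pixels), "position" and "attitude" of the camera in the world. Camera axes: x right, y down, z forward; pixel columns grow to the right and rows downward; lengths in mm; the calibration is good to about 2 mm. A picture is of the moment at which its call begins. camera_params takes no time and is no camera call.
A pose or a line that the arm cannot do raises robot.MotionError and nothing moves.
- order.close_job(): hands the job in, once; it reports no verdict.
The state is a dict: "time_s": time; "joint_positions": joint angles; "qd": joint speeds; "effort": joint torques, N m; "tool_pos": TCP position; "eef_rot": TCP orientation; "wrist_force": force on the tool from outside, world axes, zero at the start; "moment": the same for the moment, N m; "width": finger opening in mm.
Only numpy, scipy, OpenCV 4.12 (cv2) and the standard library are available. Lean on these libraries where they do the work, as an engineer would, in place of code of your own. Each camera call takes 0.05 s, during which the arm holds its last target. There are 200 camera calls.

TASK

Draw a dose on the bench stain dispenser: on its keypad press fully down and release, one at a time, the long bar key, then the round key, then the square key; then take the black handle of the sprung telescoping plunger and pull it out until its pointer is level with the ridge on the dose rider, not running well past it and without shifting the rider. Finish while still holding the plunger steady at that mark: do not let go, or it springs back. Leave the other things on the bench as they are.

Things in the scene. Friction and masses are not known exactly. Their poses are not given: they have to be found in the camera images.
- plunger (a joint): how far the telescoping plunger rod is drawn out of the dispenser's barrel, m: 0 = fully in (start), stop at 0.125. Its inner spring always pulls it back in, 4 N at 0 plus 80 N per m drawn (12 N at 0.100), with light friction; let go, it springs home. Reads also while the handle is held
- rider (a joint): setting of the dose rider on the scale rail, m: 0.050 to 0.100, same zero and direction as joint plunger, so the pointer stands exactly at the mark when plunger = rider. The rider is stiff (6 N) and has to stay where it is
- handle: upright black grip block on the plunger's end, to be held: 16 mm along the pull (x), 24 mm across (y), 70 mm high; origin at its centre, 80 mm above the table. Its level +x axis is the pull direction, away from the barrel; it moves only along it. Its upper 45 mm (70 to 115 mm above the table) is clear on all sides; rod and pointer arm (towards +y) leave it lower down
- pointer_tip (a point): tip of the steel pointer arm, 68 mm to the handle's +y side and 30 mm below the handle's origin; moves with the handle; same axes as the handle
- mark (a point): the length mark: inner end of the thin upright index ridge (3 mm thick, top 54 mm above the table) on the black rider that sits on the aluminium scale rail beside the rod; +x is the pull direction. The pointer is at the mark when its tip is level with this ridge along x (the tip passes 3 mm beside it)
- dispenser: white stain dispenser, fixed: base plate 366 x 140 x 10 mm; origin on the table under the barrel's mouth, +x the pull direction (about the robot's right, -y). Housing 125 mm high at x -173 to -57 mm, y -43 to 83; barrel 44 mm across, axis 55 mm high; handle 60 mm in front of the mouth when fully in; scale rail at y 78 mm
- console: white keypad console, fixed, 125 x 190 x 30 mm with a dark display strip at its far edge; origin on the table, its +x points away from the operator. The three keys stand in a row along its y, 57 mm apart, 18 mm towards the operator from the origin; which key is in which place changes
- bar_top (a point): centre of the top of the long narrow bar key, 34 x 12 mm, white like the others, 50 mm above the table when up, standing 12 mm proud of its black base; press straight down
- bar_key (a joint): press depth of that key, m: 0 up, 0.006 fully down (counts from 0.0042). Spring: 1.3 N to start, 5 N fully down; comes back up when let go
- round_top (a point): centre of the top of the round key, 24 mm across, white like the others, 50 mm above the table when up, standing 12 mm proud of its black base; press straight down
- round_key (a joint): press depth of that key, m: 0 up, 0.006 fully down (counts from 0.0042). Spring: 1.3 N to start, 5 N fully down; comes back up when let go
- square_top (a point): centre of the top of the square key, 22 x 22 mm, white like the others, 50 mm above the table when up, standing 12 mm proud of its black base; press straight down
- square_key (a joint): press depth of that key, m: 0 up, 0.006 fully down (counts from 0.0042). Spring: 1.3 N to start, 5 N fully down; comes back up when let go
- stain_bottle: amber glass bottle with black cap, 50 mm across, 105 mm high; origin under its centre; bystander, to be left alone
- slide_box: closed grey and white slide box, 92 x 172 x 34 mm; origin under its centre; bystander, to be left alone
- petri_dish: shallow glass dish, 86 mm across, 16 mm high; origin under its centre; bystander, to be left alone
- specimen_jar: clear jar with white lid, 56 mm across, 70 mm high; origin under its centre; bystander, to be left alone
- forceps: flat closed steel forceps lying down, 120 x 10 x 6 mm; origin under its centre; bystander, to be left alone

How it is judged:
By the outcome, as a careful person would: the job done as asked, in the order asked, and still so for the second after the job is handed in, while the arm keeps its last pose, push and grip.
It also fails if it takes over 54 s, if anything falls off the work surface, if the arm or the gripper's body presses on something with over 40 N, if the wrist force passes 120 N, or if a joint passes its speed limit or range.

## Working session

There is one attempt and no reset: what is moved stays moved. The work goes in short steps, each a Python script; the robot and the scene stay as the last script left them, time stands still between calls to the robot, and variables do not carry over. Pictures are saved under pics/ and viewed, about 8 in all and at most 12, crops included, and the job is handed in when it is done.

```bash
ls; mkdir -p pics
python3 - <<'E'
from station import robot, hand, imaging, order
import cv2
for n in("top","side"):
    cv2.imwrite(f"pics/{n}0.png",imaging.read_camera(n)); p=imaging.camera_params(n); print(n,p)
s=robot.read_state(); print(s, robot.tips_ahead)
E
```

```text
pics
top {'K': array([[390.80415859,   0.        , 324.11822715],
       [  0.        , 390.80415859, 200.25647976],
       [  0.        ,   0.        ,   1.        ]]), 'position': array([ 496.72647036,  -80.29372232, 1066.18453448]), 'attitude': array([-2.22706544,  2.16775448, -0.01188558])}
side {'K': array([[467.7681175 ,   0.        , 312.75001244],
       [  0.        , 467.7681175 , 203.81152405],
       [  0.        ,   0.        ,   1.        ]]), 'position': array([503.89893635, 946.88621693, 841.87113742]), 'attitude': array([-0.03435764,  2.79638599, -1.41375167])}
{'time_s': 0.1, 'joint_positions': array([ 1.50119483,  0.5017672 , -0.42679446,  1.55134618,  0.2208022 ,
        1.13833189, -0.2103051 ]), 'qd': array([-0.0011426 , -0.00364144,  0.00022483, -0.00312294, -0.00183799,
        0.00143748, -0.0007282 ]), 'effort': array([-1.13146761e-02, -5.70812845e+01, -5.83839342e+00, -2.81749177e+01,
        1.05006152e-02,  5.54700382e-03, -4.83314022e-05]), 'tool_pos': array([ 212.10191069, -613.77243468,  244.3533912 ]), 'eef_rot': array([-3.09643287e+00, -5.20109958e-01,  3.90598139e-04]), 'wrist_force': array([ 0.28002428, -0.0560887 ,  0.00675625]), 'moment': array([ 0.05188563, -0.01701854, -0.0101807 ]), 'width': 85.52047681696514} 14.0
```

View pics/top0.png

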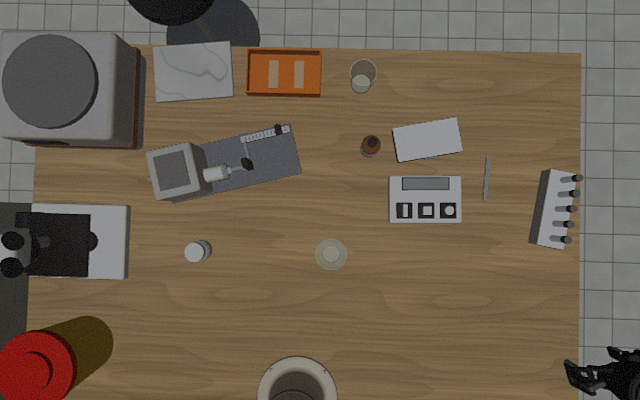

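View pics/side0.png

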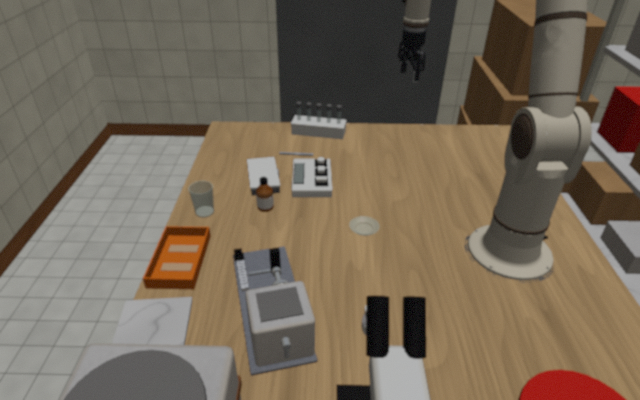

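```bash
cat > h.py <<'E'
import numpy as np, cv2
from station import robot, hand, imaging, order
from scipy.spatial.transform import Rotation as R
def crop(img,x0,y0,w,h,s=4):
    c=cv2.resize(img[y0:y0+h,x0:x0+w],None,fx=s,fy=s,interpolation=cv2.INTER_CUBIC)
    for x in range(-(-x0//10)*10,x0+w,10):
        cv2.line(c,((x-x0)*s,0),((x-x0)*s,8 if x%50 else 16),(0,255,255),1); 
        if x%20==0: cv2.putText(c,str(x),((x-x0)*s+2,18),0,.35,(0,255,255),1)
    for y in range(-(-y0//10)*10,y0+h,10):
        cv2.line(c,(0,(y-y0)*s),(8,(y-y0)*s),(0,255,255),1); cv2.putText(c,str(y),(10,(y-y0)*s+4),0,.35,(0,255,255),1)
    return c
def ray(n,u,v):
    p=imaging.camera_params(n); d=R.from_rotvec(p["attitude"]).as_matrix()@np.linalg.inv(p["K"])@[u,v,1]
    return p["position"],d
def at_z(n,u,v,z):
    o,d=ray(n,u,v); return o+d*(z-o[2])/d[2]
def proj(n,P):
    p=imaging.camera_params(n); q=p["K"]@R.from_rotvec(p["attitude"]).as_matrix().T@(np.asarray(P,float)-p["position"]); return q[:2]/q[2]
E
python3 - <<'E'
from h import *
t=cv2.imread("pics/top0.png"); s=cv2.imread("pics/side0.png")
m=np.zeros((600,800,3),np.uint8)
def put(c,x,y): m[y:y+c.shape[0],x:x+c.shape[1]]=c
put(crop(t,142,117,170,90),0,0)
put(crop(t,384,172,84,56),0,364)
put(crop(s,228,240,110,58),345,364)
cv2.imwrite("pics/m1.png",m)
E
```

```text
(no output)
```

View pics/m1.png

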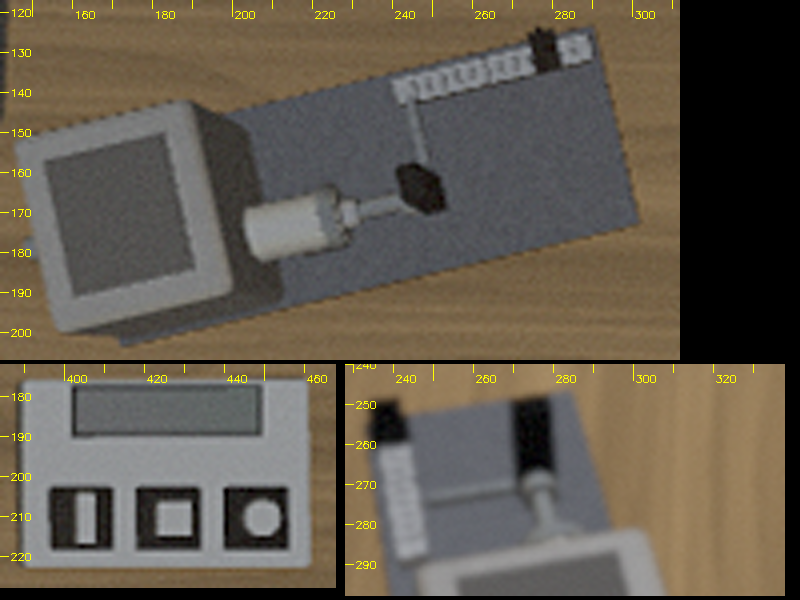

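```bash
cat > fit.py <<'E'
from h import *
from scipy.optimize import least_squares
px=lambda X,Y,x0=142,y0=117,oy=0:np.array([x0+(X+.5)/4-.5,y0+(Y-oy+.5)/4-.5])
obs=[((-173,83,125),px(15,143)),((-57,83,125),px(187,100)),((-57,-43,125),px(233,288)),((-173,-43,125),px(66,332))]
def T(p,P): 
    c,s=np.cos(p[2]),np.sin(p[2]); return np.array([p[0]+c*P[0]-s*P[1],p[1]+s*P[0]+c*P[1],P[2]])
f=lambda p:np.concatenate([proj("top",T(p,a))-b for a,b in obs])
h0=at_z("top",*obs[2][1],125)
r=least_squares(f,[h0[0],h0[1]-60,-1.35])
D=r.x
def I(p,P):
    c,s=np.cos(p[2]),np.sin(p[2]); d=np.array(P[:2])-p[:2]; return np.array([c*d[0]+s*d[1],-s*d[0]+c*d[1]])
E
python3 - <<'E'
from fit import *
print("disp",D,"yaw deg",np.degrees(D[2]),"res px",r.fun.round(2))
for n,X,Y,z in [("plate R-T",595,27,10),("plate R-B",638,225,10),("plate L-B",122,347,10),("pointer tip",412,103,50),("handle blob c",421,187,90),("handle top c?",412,182,115),
   ("rider blob",543,48,50),("rider top",540,30,54),("rider bottom",548,70,40),("mouth bottom",345,240,35)]:
    print(n,px(X,Y).round(1),I(D,at_z("top",*px(X,Y),z)).round(1))
for n,X in [("bar",86),("square",174),("round",262)]:
    print(n,at_z("top",*px(X,518 if n!="square" else 520,384,172,364),50).round(1))
for n,X,Y in [("c TL",23,380),("TR",310,380),("BL",23,567),("BR",310,567)]:
    print(n,at_z("top",*px(X,Y,384,172,364),30).round(1))
# overlay of predictions
t=cv2.imread("pics/top0.png"); s=cv2.imread("pics/side0.png")
def over(img,n,x0,y0,w,h,S):
    c=crop(img,x0,y0,w,h,S)
    def q(P): return tuple(int(v) for v in ((proj(n,T(D,P))-[x0,y0]+.5)*S-.5))
    def box(xa,xb,ya,yb,za,zb,col):
        for z in(za,zb): cv2.polylines(c,[np.array([q((x,y,z)) for x,y in((xa,ya),(xb,ya),(xb,yb),(xa,yb))])],True,col,1)
    box(52,68,-12,12,45,115,(0,255,0)); cv2.circle(c,q((60,68,50)),3,(0,0,255),1)
    for rr in (50,75,100): cv2.line(c,q((60+rr,71,54)),q((60+rr,85,54)),(0,255,0),1)
    box(-173,-57,-43,83,0,125,(255,0,255)); 
    return c
m=np.zeros((600,800,3),np.uint8)
a=over(t,"top",180,117,118,62,5); m[:a.shape[0],:a.shape[1]]=a
b=over(s,"side",228,240,100,55,5); m[315:315+b.shape[0],:b.shape[1]]=b
cv2.imwrite("pics/m2.png",m)
E
```

```text
disp [599.59015511 191.09270245  -1.2866388 ] yaw deg -73.71897304166295 res px [-1.61 -0.71  1.22 -2.13  2.33  0.82 -1.97  1.99]
plate R-T [290.4 123.4] [185.5  86.2]
plate R-B [301.1 172.9] [179.7 -52.1]
plate L-B [172.1 203.4] [-181.2  -42.7]
pointer tip [244.6 142.4] [58.5 58.8]
handle blob c [246.9 163.4] [57.6 -3.3]
handle top c? [244.6 162.1] [57.5 -3.3]
rider blob [277.4 128.6] [150.8  71.7]
rider top [276.6 124.1] [152.2  82.7]
rider bottom [278.6 134.1] [149.5  59.1]
mouth bottom [227.9 176.6] [ -9.9 -14.8]
bar [ 506.2 -271.7   50. ]
square [ 506.5 -328.4   50. ]
round [ 509.3 -385.    50. ]
c TL [ 596.7 -231.9   30. ]
TR [ 601.5 -420.8   30. ]
BL [ 473.  -234.7   30. ]
BR [ 478.2 -422.9   30. ]
```

View pics/m2.png

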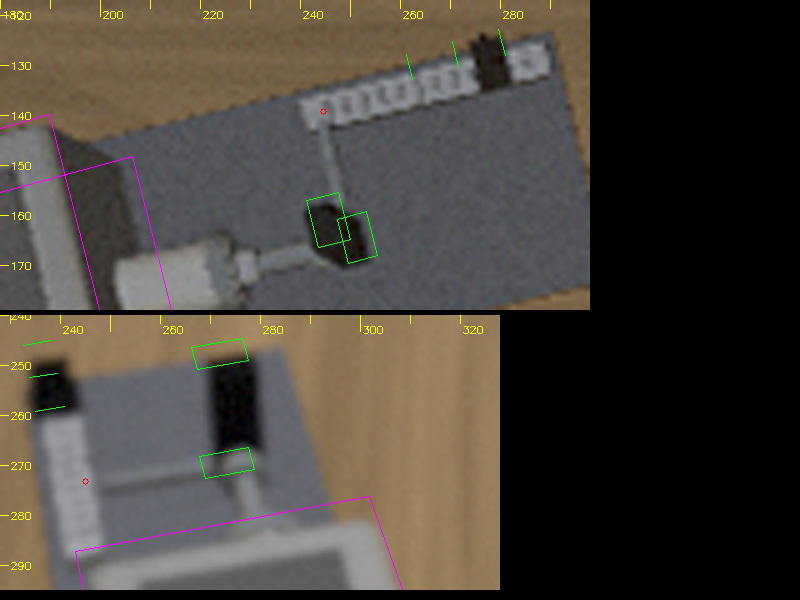

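```bash
cat > fit2.py <<'E'
from fit import *
def dark(img,x0,y0,w,h,th=60):
    """intensity-weighted centroid of the dark blob"""
    g=cv2.cvtColor(img,cv2.COLOR_BGR2GRAY)[y0:y0+h,x0:x0+w].astype(float)
    wt=np.clip(th+10-g,0,20); ys,xs=np.mgrid[y0:y0+h,x0:x0+w]
    return np.array([(wt*xs).sum(),(wt*ys).sum()])/wt.sum(), (wt>10).sum()
def hull(n,pts):
    p=cv2.convexHull(np.array([proj(n,P) for P in pts],np.float32))
    m=cv2.moments(p); return np.array([m["m10"],m["m01"]])/m["m00"], m["m00"]
def boxpts(c,yaw,lx,ly,za,zb):
    return [T((c[0],c[1],yaw),(a*lx/2,b*ly/2,z)) for a in(-1,1) for b in(-1,1) for z in(za,zb)]
E
python3 - <<'E'
from fit2 import *
t=cv2.imread("pics/top0.png"); s=cv2.imread("pics/side0.png")
c=[at_z("top",*px(X,Y),10)[:2] for X,Y in((595,27),(638,225),(122,347))]
print("edges",np.linalg.norm(c[0]-c[1]),np.linalg.norm(c[1]-c[2]))
e=c[1]-c[2]; f=c[0]-c[1]
print("yaw long",np.degrees(np.arctan2(e[1],e[0])),"short",np.degrees(np.arctan2(-f[0],f[1])))
a,b=[at_z("top",180+X/5,117+Y/5,36)[:2] for X,Y in((302,130),(550,78))]; e=b-a
print("rail bottom edge yaw",np.degrees(np.arctan2(e[1],e[0])))
print("plate centre",(c[0]+c[2])/2)
yaw=np.radians(-77)
th,na=dark(t,238,154,18,18); sh,nb=dark(s,266,244,18,28)
print(th,na,sh,nb)
for za in (45,60):
  for n,o in(("top",th),("side",sh)):
    r=least_squares(lambda p:hull(n,boxpts(p,yaw,16,24,za,115))[0]-o,[610,135]); print(za,n,r.x,hull(n,boxpts(r.x,yaw,16,24,za,115))[1])
print("rider",dark(t,270,120,16,18),dark(s,230,244,18,22))
E
```

```text
edges 138.43297488109846 361.0857981913035
yaw long -75.21182621117507 short -76.11054203106492
rail bottom edge yaw -76.74751243431135
plate centre [621.06344415 195.13493175]
[246.85767327 163.71245875] 120 [274.4956716  257.59703993] 175
45 top [612.44046857 135.        ] 135.78433266747743
45 side [609.99996276 135.        ] 282.3526888987981
60 top [610. 135.] 121.34372089547105
60 side [610. 135.] 234.25769543740898
rider (array([277.69039392, 129.43676572]), np.int64(72)) (array([238.11916807, 254.54862282]), np.int64(89))
```

Run:
```python
from fit2 import *
t=cv2.imread("pics/top0.png"); s=cv2.imread("pics/side0.png")
hc=np.mean([o for _,o in obs],0)
ob=[((183,90,10),px(595,27)),((183,-50,10),px(638,225)),((-183,-50,10),px(122,347)),((-115,20,125),hc)]
th,_=dark(t,238,154,18,18)
def f(p,pts=ob): return np.concatenate([proj("top",T(p,a))-b for a,b in pts])
for y in (None,-75,-76,-77):
    if y is None: r=least_squares(f,[601,190,-1.33]); D2=r.x
    else: r=least_squares(lambda q:f([*q,np.radians(y)]),[601,190]); D2=np.array([*r.x,np.radians(y)])
    print(D2[:2],np.degrees(D2[2]),r.fun.round(1))
    g=least_squares(lambda p:hull("top",boxpts(p,D2[2],16,24,50,115))[0]-th,[610,135],diff_step=2e-3)
    print(" handle pred",T(D2,(60,0,0))[:2],"seen",g.x, "in disp frame",I(D2,g.x),
      "tip(bottom of arm seen)",I(D2,at_z("top",180+325/5,117+128/5,50)),
      "rider c@45",I(D2,at_z("top",277.7,129.4,45)))
    # side: top edge of the handle: left/right ends of far edge 
    for P in ((52,12,115),(52,-12,115),(60,68,50)): print("   side",P,proj("side",T(D2,P)).round(1))
```

```text
[600.10014829 191.06592864] -74.92032452197368 [-0.2 -0.1  1.   0.2 -0.7  1.3 -0.1 -1.3]
 handle pred [615.70986891 133.13202991] seen [612.23800086 135.86997117] in disp frame [56.45309164 -2.6400059 ] tip(bottom of arm seen) [57.92644095 58.71395572] rider c@45 [149.03103378  73.38054615]
   side (52, 12, 115) [267.4 250.4]
   side (52, -12, 115) [277.6 248.8]
   side (60, 68, 50) [245.  272.3]
[600.11108546 191.07513945] -75.0 [-0.2 -0.   0.9  0.3 -0.7  1.2 -0.1 -1.3]
 handle pred [615.64022817 133.11958988] seen [612.23780587 135.87020996] in disp frame [56.46249333 -2.5745747 ] tip(bottom of arm seen) [57.85080359 58.78150297] rider c@45 [148.93491299  73.57476918]
   side (52, 12, 115) [267.4 250.4]
   side (52, -12, 115) [277.7 248.8]
   side (60, 68, 50) [245.1 272.3]
[600.24996981 191.18966977] -76.0 [ 0.6  0.9  0.9  1.5 -1.3  0.1 -0.2 -2.2]
 handle pred [614.76528355 132.97192619] seen [612.23529221 135.87314602] in disp frame [56.5728985  -1.75297119] tip(bottom of arm seen) [56.89364306 59.61971971] rider c@45 [147.70570181  76.00036973]
   side (52, 12, 115) [267.7 250.3]
   side (52, -12, 115) [278.  248.8]
   side (60, 68, 50) [245.4 271.9]
[600.39181545 191.30216885] -77.0 [ 1.4  1.9  0.7  2.6 -1.9 -1.1 -0.2 -3.1]
 handle pred [613.88887871 132.83996496] seen [612.23278909 135.87608079] in disp frame [56.66916052 -0.93066669] tip(bottom of arm seen) [55.92217771 60.4400534 ] rider c@45 [146.43452359  78.40309752]
   side (52, 12, 115) [268.  250.2]
   side (52, -12, 115) [278.3 248.8]
   side (60, 68, 50) [245.7 271.5]
```

```bash
cat >> h.py <<'E'
def down(a): return (R.from_euler("z",a)*R.from_euler("x",np.pi)).as_rotvec()
E
python3 - <<'E'
from h import *
keys=dict(bar=(506.5,-271.7),round=(508.5,-385.0),square=(507.2,-328.4))
for k,(x,y) in keys.items(): print(k,"side px",proj("side",(x,y,50)).round(1),[robot.solve_ik([x,y,z],down(0)) is not None for z in(58,80)])
hand.gripper_to(0)
x,y=keys["bar"]
robot.reach([x,y,80],down(0))
s=robot.read_state(); print(s["time_s"],s["tool_pos"].round(1),s["wrist_force"].round(2),s["width"],robot.tips_ahead)
t=imaging.read_camera("top"); q=imaging.read_camera("side")
m=np.zeros((600,800,3),np.uint8)
a=crop(t,370,150,130,75,5); b=crop(q,270,110,100,90,4)
m[:375,:650]=a; 
m[376:600,:400]=b[:224][:, :400] if False else crop(q,270,140,100,56,4)
cv2.imwrite("pics/m3.png",m)
E
```

```text
bar side px [320.3 176.5] [True, True]
round side px [320.  157.8] [True, True]
square side px [320.3 166.9] [True, True]
2.6167 [ 506.3 -273.3   80.3] [ 0.4  -0.47  0.13] -0.022377768720627654 14.0
```

View pics/m3.png

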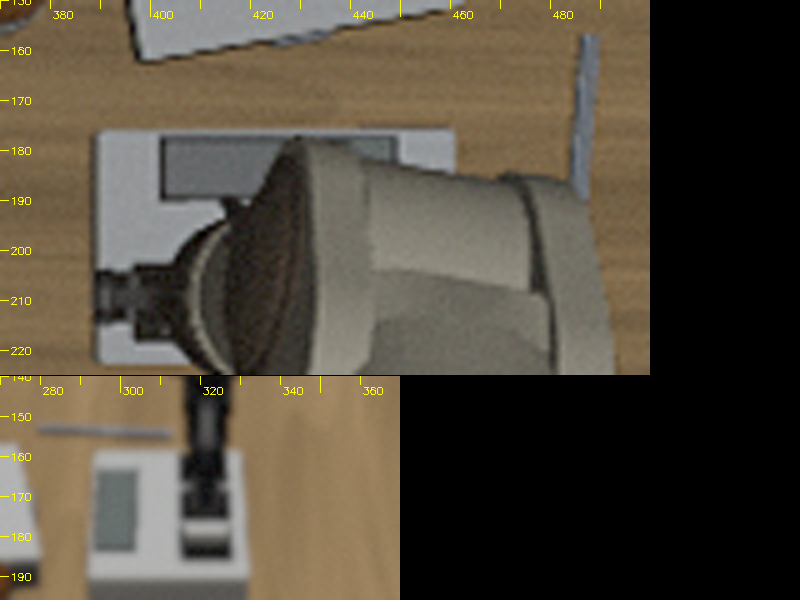

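Run:
```python
from h import *
g=cv2.cvtColor(cv2.imread("pics/side0.png"),cv2.COLOR_BGR2GRAY)
print(g[150:192,317:326:2].T)
for y in(-271.7,-328.4,-385):
    for dy in(-17 if 0 else -6,6): print(y+dy,proj("side",(507,y+dy,50)).round(1))
print(proj("side",(506.3,-273.3,66)))
t=cv2.imread("pics/top0.png").astype(float).mean(2)
for c in(405,427,449):
    w=np.clip(t[203:219,c-6:c+7]-110,0,None); ys,xs=np.mgrid[203:219,c-6:c+7]; print(c,(w*xs).sum()/w.sum(),(w*ys).sum()/w.sum(), at_z("top",(w*xs).sum()/w.sum(),(w*ys).sum()/w.sum(),50).round(1))
```

```text
[[134 133 133 132 131 131 134 141 145 133 102  74  52  37  30  56  97 120
  116  98  75  57  45  30  34  75 130 157 162 136 101  69  46  27  33  76
  132 164 174 168 145 112]
 [131 131 128 129 130 131 140 159 171 169 147 111  84  60  47  98 147 170
  173 160 129  97  73  46  36  75 131 164 165 141 104  75  51  31  32  78
  132 165 176 168 144 113]
 [124 126 125 124 126 126 140 164 174 174 157 125  96  66  50  97 150 173
  176 161 133  99  76  55  37  77 131 163 166 139 105  75  50  28  30  77
  129 165 176 170 144 111]
 [123 123 123 125 124 123 129 147 161 157 133 104  86  61  48  90 144 168
  169 154 125  92  67  46  34  77 133 163 165 140 106  78  56  31  31  76
  131 163 173 168 144 114]
 [126 129 129 128 130 127 128 126 122  98  73  53  46  41  34  50  96 126
  119  92  63  45  37  31  31  77 129 159 163 138 103  75  45  27  29  77
  131 164 176 170 144 112]]
-277.7 [320.2 175.5]
-265.7 [320.1 177.6]
-334.4 [320.3 165.9]
-322.4 [320.3 167.8]
-391 [320.5 156.8]
-379 [320.5 158.7]
[320.43403568 171.88970196]
405 405.14601978332547 210.2829329565081 [ 505.8 -271.7   50. ]
427 427.1865190412459 210.41513566127264 [ 507.  -328.5   50. ]
449 449.2531540274505 210.131429363649 [ 509.3 -385.3   50. ]
```

Run:
```python
from h import *
keys=dict(bar=(506.0,-271.0),round=(509,-385.0),square=(507.2,-328.2))
for k,(x,y) in keys.items():
    robot.move_linear([x,y,80],vel=120); robot.dwell(.3)
    s=robot.read_state(); print(k,s["tool_pos"].round(1))
    robot.move_linear([x,y,67],vel=60)
    hit=robot.move_linear([x,y,54],vel=15,force_limit=14)
    s=robot.read_state(); print(hit,s["tool_pos"].round(1),s["wrist_force"].round(1))
    robot.dwell(.3); s=robot.read_state(); print(s["time_s"],s["tool_pos"].round(1),s["wrist_force"].round(1))
    robot.move_linear([x,y,80],vel=60)
robot.move_linear([507,-328,200],vel=150)
print(robot.read_state()["time_s"])
```

```text
bar [ 506. -271.   80.]
True [ 506.3 -271.2   58.1] [-1.5 -0.1  7. ]
4.5917 [ 506.4 -271.2   58.1] [-2.   1.   7.6]
round [ 509.2 -384.5   80.1]
True [ 509.3 -385.2   58.1] [-1.   0.6  8. ]
7.8417 [ 509.3 -385.2   58.1] [-1.4  1.9  7.1]
square [ 507.  -329.    79.9]
True [ 507.6 -328.4   58.1] [-1.7 -0.2  6.6]
10.6167 [ 507.6 -328.4   58.1] [-1.7  1.2  7. ]
12.0917
```

Run:
```python
from h import *
a=np.radians(14.3); x,y=613.0,132.0
for z in(92,200): print(robot.solve_ik([x,y,z],down(a)) is not None, robot.solve_ik([x+25,y-97,z],down(a)) is not None)
robot.reach([x,y,200],down(a)); hand.gripper_to(55); robot.dwell(.2)
s=robot.read_state(); print(s["time_s"],s["tool_pos"].round(1),s["width"])
robot.move_linear([x,y,120],vel=150)
print(robot.move_linear([x,y,93],vel=60,force_limit=8))
robot.dwell(.2)
s=robot.read_state(); print(s["time_s"],s["tool_pos"].round(1),s["wrist_force"].round(1))
t=imaging.read_camera("top"); q=imaging.read_camera("side")
m=np.zeros((600,800,3),np.uint8)
m[:350,:600]=crop(t,190,110,120,70,5); m[351:591,:400]=crop(q,225,220,100,60,4)
cv2.imwrite("pics/m4.png",m)
```

```text
True True
True True
14.5833 [613.  132.1 200. ] 55.00849327312488
False
16.0667 [613.3 132.1  93.4] [ 0.2 -1.1 -0.5]
```

View pics/m4.png

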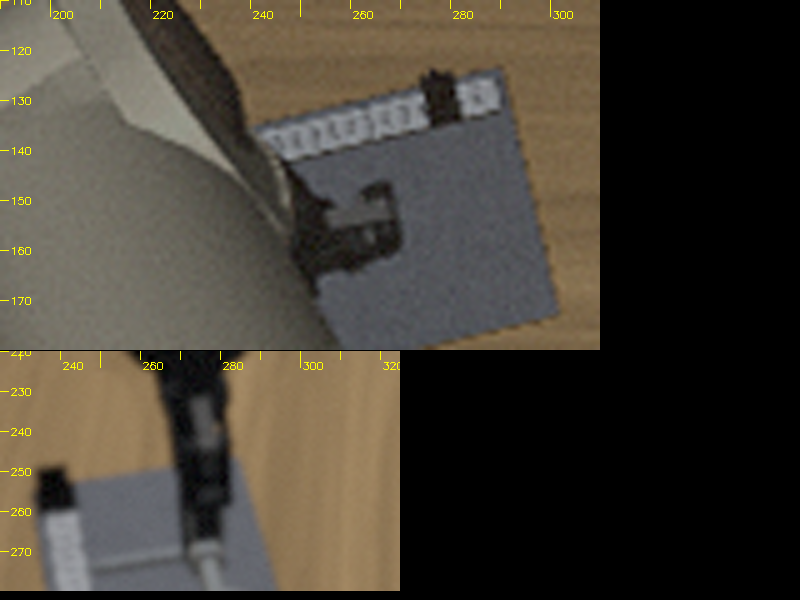

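Run:
```python
from h import *
psi=np.radians(14.3-90); u=np.array([np.cos(psi),np.sin(psi),0]); l=np.array([-u[1],u[0],0])
def st(tag):
    s=robot.read_state(); f=s["wrist_force"]; p=s["tool_pos"]; d=p-[613,132,93]
    print(tag,round(s["time_s"],2),"s,lat",round(d@u,2),round(d@l,2),"z",p[2].round(1),"F u,l,z",(f@u).round(1),(f@l).round(1),f[2].round(1),"M",s["moment"].round(2),"w",round(s["width"],1))
    return p
np.save("pics/top_a.npy",np.mean([imaging.read_camera("top").astype(float) for _ in range(6)],0))
st("pre"); hand.gripper_to(0); robot.dwell(.2); p=st("grip")
B=np.array([613,132,93.])
print(robot.move_linear(B-u*14,vel=10,force_limit=10)); st("home"); robot.dwell(.2); st("home2")
for d in(0,5,20,40): robot.move_linear(B+u*d,vel=60); robot.dwell(.2); st(d)
```

```text
pre 16.47 s,lat 0.01 0.0 z 93.0 F u,l,z 0.4 -0.1 0.8 M [ 0.   -0.02 -0.08] w 54.9
grip 17.1 s,lat -1.11 0.11 z 93.4 F u,l,z -4.2 -2.1 5.2 M [0.87 0.64 0.42] w 15.4
True
home 18.01 s,lat -5.53 0.03 z 93.4 F u,l,z 1.4 -1.1 6.0 M [0.27 0.13 0.47] w 15.0
home2 18.21 s,lat -5.53 0.03 z 93.4 F u,l,z 3.1 -0.4 5.3 M [-0.03  0.04  0.5 ] w 15.1
0 18.69 s,lat -1.31 0.1 z 93.4 F u,l,z -2.6 -1.3 6.5 M [0.87 0.45 0.37] w 15.2
5 19.14 s,lat 3.46 0.15 z 93.4 F u,l,z -4.6 -2.1 6.2 M [0.9  0.46 0.34] w 15.2
20 19.74 s,lat 17.85 0.3 z 93.4 F u,l,z -5.9 -0.9 4.4 M [1.13 0.32 0.26] w 15.5
40 20.43 s,lat 37.02 0.49 z 93.4 F u,l,z -7.1 -0.4 4.7 M [1.3  0.37 0.26] w 15.1
```

```bash
cat > pull.py <<'E'
from h import *
psi=np.radians(14.3-90); u=np.array([np.cos(psi),np.sin(psi),0]); l=np.array([-u[1],u[0],0]); B=np.array([613,132,93.])
def st(tag):
    s=robot.read_state(); f=s["wrist_force"]; d=s["tool_pos"]-B
    print(tag,round(s["time_s"],2),"plunger",round(d@u+5.45,2),"lat",round(d@l,2),"F u,l,z",(f@u).round(1),(f@l).round(1),f[2].round(1),"w",round(s["width"],1))
    return d@u+5.45
def pics(tag):
    for n in("top","side"): np.save(f"pics/{n}_{tag}.npy",np.mean([imaging.read_camera(n).astype(float) for _ in range(6)],0))
    t,q=[np.load(f"pics/{n}_{tag}.npy").clip(0,255).astype(np.uint8) for n in("top","side")]
    m=np.zeros((600,800,3),np.uint8)
    m[:350,:800]=crop(t,215,115,80,35,10); m[351:591,:600]=crop(q,225,238,60,24,10)
    cv2.imwrite(f"pics/p{tag}.png",m)
E
python3 - <<'E'
from pull import *
robot.move_linear(B+u*70,vel=60); robot.dwell(.2); st(70); pics("b")
E
```

```text
70 21.27 plunger 71.19 lat 0.8 F u,l,z -9.7 0.9 4.2 w 15.4
```

View pics/pb.png

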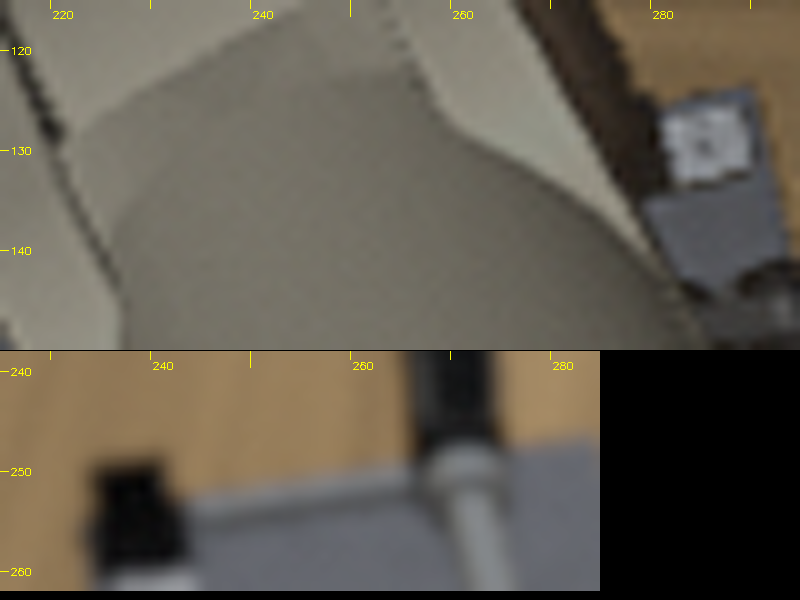

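Run:
```python
from pull import *
t=np.load("pics/top_a.npy").clip(0,255).astype(np.uint8); q=np.load("pics/side_b.npy").clip(0,255).astype(np.uint8)
H=B-u*5.45; H[2]=0
W=lambda x,y,z: H+u*x+l*y+np.array([0,0,z])   # x relative to home handle
for p in(W(0,0,115),W(0,68,50),W(71.2,68,50),W(71.2,15,50),W(80,71,54),W(90,71,54),W(90,78,54)): print(proj("top",p).round(1),proj("side",p).round(1))
m=np.zeros((600,800,3),np.uint8)
def draw(n,img,x0,y0,w,h,S,vals,oy,ox):
    c=crop(img,x0,y0,w,h,S); raw=c.copy()
    Q=lambda P: tuple(int(v) for v in ((proj(n,P)-[x0,y0]+.5)*S-.5))
    for r,col in vals:
        cv2.line(c,Q(W(r,71,54)),Q(W(r,85,54)),col,1)
    if n=="side": cv2.line(c,Q(W(71.2,15,50)),Q(W(71.2,68,50)),(0,0,255),1)
    m[oy:oy+c.shape[0],ox:ox+c.shape[1]]=c; m[oy:oy+c.shape[0],ox+w*S+4:ox+2*w*S+4]=raw
v=[(80,(0,255,0)),(85,(255,255,0)),(90,(255,0,255))]
draw("top",t,266,119,24,19,15,v,0,0)
draw("side",q,227,244,26,20,15,v,290,0)
cv2.imwrite("pics/m5.png",m)
```

```text
[243.7 162.5] [273.5 248.6]
[243.7 140.4] [246.4 273.3]
[270.1 134.4] [243.2 253.5]
[274.5 154. ] [264.3 250.3]
[272.9 132.2] [241.5 250.1]
[276.6 131.3] [241.1 247.5]
[276.1 128.7] [238.3 247.9]
```

View pics/m5.png

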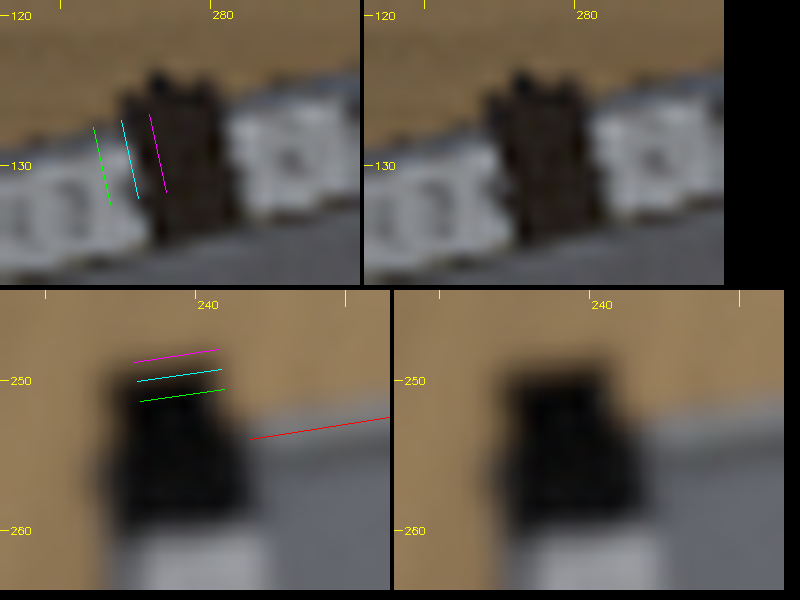

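Run:
```python
from pull import *
H=B-u*5.45; H[2]=0
def S(P): d=np.array(P)-H; return np.array([d@u,d@l]).round(1)
g=cv2.cvtColor(cv2.imread("pics/top0.png"),cv2.COLOR_BGR2GRAY).astype(float)
for v in range(143,158):
    row=g[v,238:254]; w=np.clip(row-np.median(row)-6,0,None); w[np.abs(np.arange(16)-row[2:13].argmax()-2)>2]=0
    if w.sum()>10: c=238+(w*np.arange(16)).sum()/w.sum(); print(v,c.round(2),"arm s,lat",S(at_z("top",c,v,50)))
ga=np.load("pics/top_a.npy").mean(2)
print(ga[121:136,272:286].round(0).astype(int))
for n,X,Y,z in(("bump",158,80,54),("body L mid",138,165,38),("body R mid",231,165,30)):
    uu,vv=266+(X+.5)/15-.5,119+(Y+.5)/15-.5; print(n,round(uu,2),round(vv,2),S(at_z("top",uu,vv,z)))
robot.move_linear(B+u*79.5,vel=40); robot.dwell(.2); st(79.5); pics("c")
q=np.load("pics/side_c.npy").mean(2); q0=np.load("pics/side_b.npy").mean(2)
print("side_b cols 234..250 rows 245..262"); print(q0[245:262,234:252:2].round(0).astype(int)); print("c"); print(q[245:262,234:252:2].round(0).astype(int))
```

```text
143 244.26 arm s,lat [ 0. 61.]
144 244.26 arm s,lat [-0.5 58.4]
145 244.52 arm s,lat [-0.4 55.7]
146 244.73 arm s,lat [-0.5 53. ]
147 244.86 arm s,lat [-0.7 50.3]
148 245.18 arm s,lat [-0.4 47.6]
149 245.32 arm s,lat [-0.7 44.9]
150 245.78 arm s,lat [-0.  42.1]
151 245.88 arm s,lat [-0.3 39.5]
152 246.35 arm s,lat [ 0.3 36.6]
153 246.42 arm s,lat [-0.1 34. ]
154 246.56 arm s,lat [-0.3 31.4]
155 246.89 arm s,lat [-0.  28.6]
156 247.4 arm s,lat [ 0.7 25.7]
157 247.3 arm s,lat [-0.1 23.2]
[[ 89  89  90  90  92  89  90  93  92  92  91  92  92  92]
 [ 89  89  90  90  89  92  91  92  94  90  91  92  92  92]
 [ 90  91  94  87  74  91  93  87  90  93  91  89  86  88]
 [ 93  93  90  74  23  50  66  51  73  94  94  85  65  71]
 [ 95  82  49  48  28  27  27  24  49  76  82  85  84  96]
 [ 90  79  39  27  33  31  34  29  33  77 103 105 111 128]
 [ 70  73  42  27  32  29  32  31  35 112 154 140 129 123]
 [ 91  97  72  26  31  32  31  27  21  96 146 139 135 131]
 [126 144 134  27  25  32  25  28  26  90 139 138 118  99]
 [140 139 117  50  27  32  29  33  30  45 107 140 128 110]
 [142 125  82  64  
[... 1110 characters left out ...]
  99 131 138 149 130 104 104 105]]
c
[[116 117 119 119 119 122 123 121 123]
 [116 117 118 117 118 123 123 120 123]
 [113 111 111 107 116 123 122 120 124]
 [102  91  86  83 110 123 124 122 125]
 [ 80  59  51  51 105 125 126 126 127]
 [ 60  24  18  34 101 125 124 123 118]
 [ 55  12  11  29  90 116 112 104  99]
 [ 60  11   7  19  68  96  91  87  88]
 [ 60  13  13  11  46  84  90  91  96]
 [ 55   9  11   9  32  86  99 102 104]
 [ 45  10  13  12  27  87 102 105 106]
 [ 44  13  14  16  24  84 103 105 106]
 [ 45  15  16  15  19  78 102 105 106]
 [ 54  15  18  18  32  76 101 105 106]
 [ 60  32  49  52  74  91 103 105 106]
 [ 72  68  93 101 120 115 104 104 104]
 [ 87  98 131 138 150 130 105 105 104]]
```

View pics/pc.png

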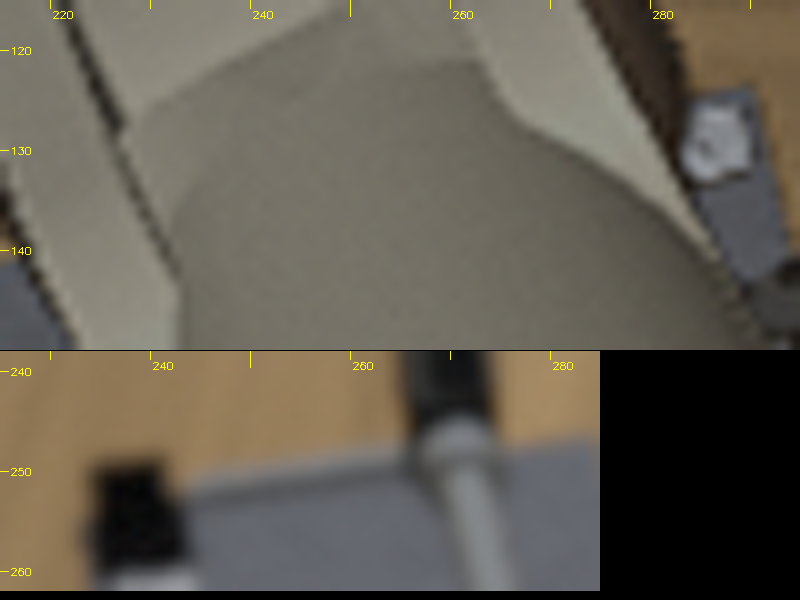

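Run:
```python
from pull import *
H=B-u*5.45; H[2]=0
W=lambda x,y,z: H+u*x+l*y+np.array([0,0,z])
s0=cv2.imread("pics/side0.png").astype(float); 
def edge(img,c,r0,r1):
    p=img[r0:r1,c-1:c+2].mean((1,2)) if img.ndim==3 else img[r0:r1,c-1:c+2].mean(1); h=(p[:2].mean()+p.min())/2
    i=np.where(p<h)[0][0]; return r0+i-1+(p[i-1]-h)/(p[i-1]-p[i])
from scipy.optimize import brentq
def pred(c,s,z):  # row where line along lat at (s,z) crosses column c
    f=lambda y:proj("side",W(s,y,z))[0]-c; y=brentq(f,-60,140); return proj("side",W(s,y,z))[1],y
for c in(272,274,276,278): print("handle",c,round(edge(s0,c,242,256),2),np.round(pred(c,8,115),2))
q=np.load("pics/side_b.npy"); qc=np.load("pics/side_c.npy")
for c in(236,238,240): print("ridge",c,round(edge(q,c,243,254),2),[ (r,pred(c,r+1.5,54)[0].round(2)) for r in(85,90,95)])
for c in(248,252,256): 
    print("arm b R-B",c,(q[248:259,c,2]-q[248:259,c,0]).round(0).astype(int),"c",(qc[246:257,c,2]-qc[246:257,c,0]).round(0).astype(int),"pred centre",pred(c,71.2,50)[0].round(2),pred(c,80.2,50)[0].round(2))
```

```text
handle 272 248.33 [246.47   2.26]
handle 274 247.93 [246.17  -2.46]
handle 276 247.73 [245.87  -7.17]
handle 278 247.8 [245.57 -11.9 ]
ridge 236 248.82 [(85, np.float64(249.21)), (90, np.float64(247.88)), (95, np.float64(246.56))]
ridge 238 248.65 [(85, np.float64(248.92)), (90, np.float64(247.59)), (95, np.float64(246.27))]
ridge 240 248.69 [(85, np.float64(248.62)), (90, np.float64(247.29)), (95, np.float64(245.98))]
arm b R-B 248 [ 59  59  54  34   9  -3  -3  -4  -8  -9 -10] c [ 60  59  52  31  11  -1  -3  -7  -9 -10  -9] pred centre 252.75 250.32
arm b R-B 252 [ 60  59  45  16  -1  -5  -5  -7  -9  -9 -10] c [ 60  59  44  18   2  -3  -6  -9 -10 -10 -10] pred centre 252.15 249.73
arm b R-B 256 [60 51 26  4 -4 -4 -7 -9 -9 -8 -9] c [ 60  51  27   6  -2  -4  -8  -9 -10 -10  -9] pred centre 251.55 249.13
```

Run:
```python
from pull import *
robot.move_linear(B+u*88,vel=40); robot.dwell(.2); st(88); pics("d")
H=B-u*5.45; H[2]=0
W=lambda x,y,z: H+u*x+l*y+np.array([0,0,z])
s0=cv2.imread("pics/side0.png").astype(float)
I={"0":s0,**{k:np.load(f"pics/side_{k}.npy") for k in"bcd"}}
# dark underside of arm: vertical position of the steepest dark band, at fixed lat 30..50
for k,pl in(("0",0),("b",71.2),("c",80.2),("d",88.5)):
    out=[]
    for y in(25,32,39,46):
        c,r=proj("side",W(pl,y,50)); c0=int(round(c))
        p=I[k][:,c0-1:c0+2].mean((1,2)); rr=np.arange(int(r)-4,int(r)+7); 
        off=r+(c0-c)*-0.15
        rb=(I[k][:,c0-1:c0+2,2]-I[k][:,c0-1:c0+2,0]).mean(1)
        i=[j for j in range(int(r)-6,int(r)+7) if rb[j]<25]; e=i[0]-1+(rb[i[0]-1]-25)/(rb[i[0]-1]-rb[i[0]]) if k!="0" else np.nan
        up=cv2.resize(p[rr][:,None],(1,len(rr)*10),interpolation=cv2.INTER_CUBIC)[:,0]; m=rr[0]+(up.argmin()+.5)/10-.5
        out.append((round(m-off,2),round(e-off,2)))
    print(k,pl,"darkmin-pred, topedge-pred",out)
print(proj("side",W(80,40,50))-proj("side",W(90,40,50)))
for k in "0bcd":
    c,r=proj("side",W(dict(zip("0bcd",(0,71.2,80.2,88.5)))[k],35,50)); c=int(c);r=int(r); print(k,r,I[k][r-4:r+8,c-1:c+2].mean(1).round(0).astype(int).tolist())
```

```text
88 23.63 plunger 88.31 lat 1.0 F u,l,z -11.2 1.1 3.6 w 15.3
0 0 darkmin-pred, topedge-pred [(np.float64(2.02), np.float64(nan)), (np.float64(2.0), np.float64(nan)), (np.float64(2.03), np.float64(nan)), (np.float64(2.15), np.float64(nan))]
b 71.2 darkmin-pred, topedge-pred [(np.float64(2.0), np.float64(-1.54)), (np.float64(1.9), np.float64(-1.51)), (np.float64(1.95), np.float64(-1.43)), (np.float64(2.0), np.float64(-1.45))]
c 80.2 darkmin-pred, topedge-pred [(np.float64(1.92), np.float64(-1.12)), (np.float64(2.07), np.float64(-1.08)), (np.float64(1.92), np.float64(-0.98)), (np.float64(1.92), np.float64(-0.98))]
d 88.5 darkmin-pred, topedge-pred [(np.float64(1.77), np.float64(-1.04)), (np.float64(1.77), np.float64(-1.01)), (np.float64(1.93), np.float64(-0.97)), (np.float64(1.68), np.float64(-0.91))]
[0.49643463 2.58186106]
0 271 [[110, 102, 100], [109, 103, 101], [113, 107, 104], [122, 116, 113], [122, 118, 115], [104, 102, 100], [90, 88, 86], [98, 93, 91], [107, 100, 99], [110, 102, 101], [110, 102, 100], [108, 102, 100]]
b 251 [[92, 127, 152], [92, 127, 153], [98, 126, 149], [112, 125, 138], [122, 123, 126], [112, 110, 108], [95, 92, 91], [96, 92, 90], [105, 99, 96], [109, 102, 100], [109, 102, 100], [110, 103, 101]]
c 249 [[92, 127, 152], [92, 127, 152], [98, 127, 150], [113, 129, 144], [120, 124, 129], [106, 105, 105], [92, 89, 88], [98, 92, 91], [107, 101, 98], [110, 103, 100], [109, 102, 100], [108, 102, 99]]
d 246 [[92, 127, 152], [91, 126, 152], [92, 127, 152], [100, 128, 149], [115, 129, 142], [120, 122, 126], [104, 104, 106], [88, 95, 102], [94, 102, 110], [104, 105, 110], [109, 104, 103], [110, 103, 100]]
```

View pics/pd.png

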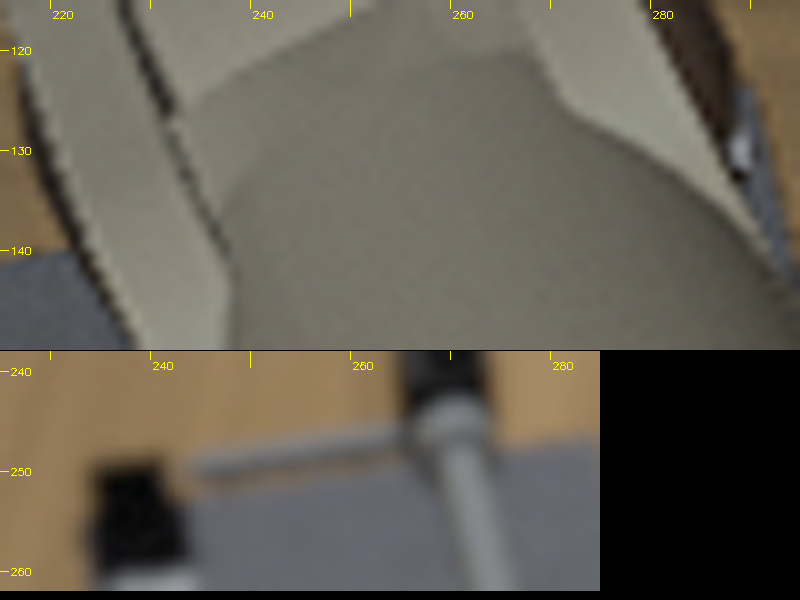

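Run:
```python
from pull import *
from scipy.optimize import brentq
H=B-u*5.45; H[2]=0
W=lambda x,y,z: H+u*x+l*y+np.array([0,0,z])
t=cv2.imread("pics/top0.png").astype(float).mean(2); ta=np.load("pics/top_a.npy").mean(2); s0=cv2.imread("pics/side0.png").astype(float).mean(2); sb=np.load("pics/side_b.npy").mean(2)
sm=lambda im,n,y,z,s: cv2.remap(im.astype(np.float32),*[np.array([[proj(n,W(a,y+dy,z)) for dy in(-4,-2,0,2,4)] for a in s],np.float32)[...,i] for i in(0,1)],cv2.INTER_LINEAR).mean(1)
# profiles along s on the rail's centre line, z=30 assumed
for z in(30,):
    for n,im in(("top",t),("top_a",ta),("side0",s0),("side_b",sb)):
        nm=n[:3] if n[0]=="t" else "side"
        for y in(77,):
            for rng in((-14,6),(76,106)):
                s=np.arange(*rng,1.); print(n,y,rng,sm(im,nm,y,z,s).round(0).astype(int).tolist())
for z in(24,30,36,42): print(z,proj("side",W(0,77,z)),proj("side",W(84,77,z)))
m=np.zeros((600,800,3),np.uint8); q=cv2.imread("pics/side0.png")
m[:540,:300]=crop(q,226,242,25,45,12)[:, :300]; m[:504,320:320+384]=crop(cv2.imread("pics/top0.png"),234,120,32,42,12)
cv2.imwrite("pics/m6.png",m)
```

```text
top 77 (-14, 6) [88, 98, 109, 120, 130, 135, 137, 136, 135, 134, 133, 132, 129, 125, 120, 113, 110, 111, 119, 129]
top 77 (76, 106) [137, 136, 133, 126, 116, 101, 85, 66, 50, 38, 31, 29, 30, 31, 31, 31, 32, 33, 34, 34, 32, 30, 31, 42, 61, 83, 104, 122, 134, 141]
top_a 77 (-14, 6) [42, 43, 45, 50, 57, 64, 71, 80, 87, 94, 100, 106, 109, 111, 109, 109, 110, 114, 122, 130]
top_a 77 (76, 106) [139, 137, 134, 127, 116, 101, 86, 69, 53, 39, 31, 29, 30, 30, 30, 29, 29, 30, 31, 31, 31, 31, 33, 42, 60, 83, 105, 124, 134, 140]
side0 77 (-14, 6) [153, 150, 148, 146, 146, 148, 149, 151, 152, 152, 152, 152, 151, 150, 150, 151, 152, 153, 153, 153]
side0 77 (76, 106) [41, 31, 23, 19, 18, 17, 16, 17, 17, 18, 17, 17, 16, 15, 15, 14, 13, 12, 12, 13, 14, 15, 17, 17, 17, 16, 16, 17, 18, 18]
side_b 77 (-14, 6) [153, 151, 149, 147, 147, 149, 150, 152, 153, 153, 153, 153, 152, 151, 151, 152, 153, 154, 154, 154]
side_b 77 (76, 106) [41, 32, 23, 19, 17, 16, 16, 16, 16, 15, 15, 15, 15, 14, 14, 13, 13, 12, 13, 13, 13, 14, 14, 16, 17, 18, 19, 19, 19, 18]
24 [243.577297   281.65234235] [239.99590833 258.25664309]
30 [243.36475939 279.88315019] [239.78443478 256.51554014]
36 [243.15086849 278.10269317] [239.57168971 254.76396845]
42 [242.93561136 276.31086335] [239.35766161 253.00183333]
```

View pics/m6.png

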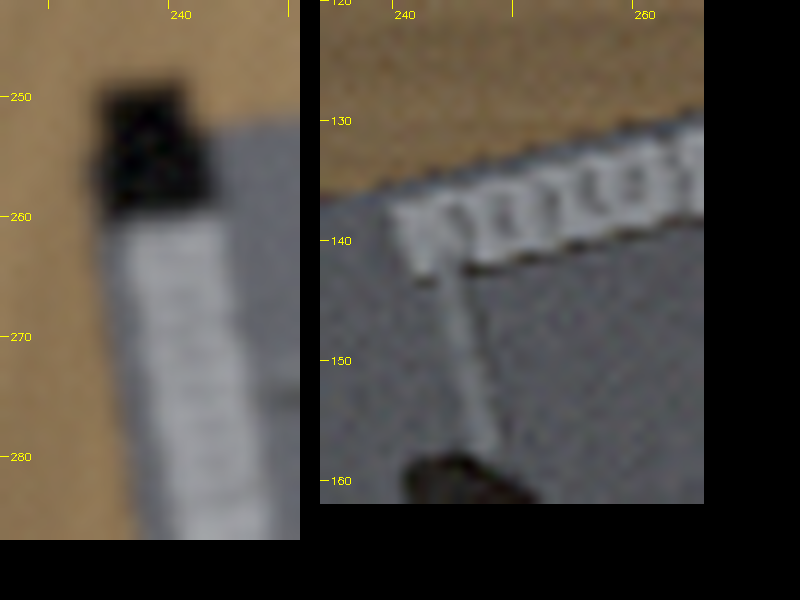

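Run:
```python
from pull import *
H=B-u*5.45; H[2]=0
W=lambda x,y,z: H+u*x+l*y+np.array([0,0,z])
ta=np.load("pics/top_a.npy").mean(2); sb=np.mean([np.load(f"pics/side_{k}.npy").mean(2) for k in"bcd"],0)
def sm(im,n,ys,z,s):
    g=np.array([[proj(n,W(a,y,z)) for y in ys] for a in s],np.float32)
    return cv2.remap(im.astype(np.float32),g[...,0].copy(),g[...,1].copy(),cv2.INTER_CUBIC).mean(1)
s=np.arange(-30,112,2.)
for ys in((73,75,77),(79,81,83),(72,75,78,81,84)):
    print(ys); print(" top",list(zip(s[20:].astype(int).tolist(),sm(ta,"top",ys,30,s[20:]).round(0).astype(int).tolist()))); print(" side",list(zip(s.astype(int).tolist(),sm(sb,"side",ys,30,s).round(0).astype(int).tolist())))
```

```text
(73, 75, 77)
 top [(10, 113), (12, 106), (14, 127), (16, 140), (18, 133), (20, 121), (22, 109), (24, 122), (26, 141), (28, 136), (30, 121), (32, 111), (34, 124), (36, 139), (38, 132), (40, 120), (42, 114), (44, 132), (46, 141), (48, 135), (50, 123), (52, 108), (54, 122), (56, 142), (58, 132), (60, 118), (62, 117), (64, 135), (66, 139), (68, 132), (70, 118), (72, 112), (74, 131), (76, 143), (78, 138), (80, 124), (82, 83), (84, 42), (86, 27), (88, 30), (90, 28), (92, 28), (94, 32), (96, 32), (98, 29), (100, 53), (102, 103), (104, 137), (106, 143), (108, 131), (110, 117)]
 side [(-30, 92), (-28, 102), (-26, 122), (-24, 141), (-22, 154), (-20, 162), (-18, 162), (-16, 159), (-14, 152), (-12, 146), (-10, 145), (-8, 149), (-6, 152), (-4, 152), (-2, 150), (0, 150), (2, 153), (4, 154), (6, 152), (8, 150), (10, 150), (12, 154), (14, 156), (16, 154), (18, 152), (20, 151), (22, 154), (24, 156), (26, 154), (28, 150), (30, 148), (32, 150), (34, 152), (36, 151), (38, 148), (40, 146), (42, 147), (44, 149), (46, 149), (48, 149), (50, 150), (52, 153), (54, 153), (56, 153), (58, 152), (60, 153), (62, 1
[... 1260 characters left out ...]
, (46, 150), (48, 148), (50, 149), (52, 153), (54, 156), (56, 155), (58, 153), (60, 151), (62, 151), (64, 151), (66, 145), (68, 133), (70, 116), (72, 91), (74, 67), (76, 42), (78, 25), (80, 15), (82, 16), (84, 16), (86, 15), (88, 13), (90, 12), (92, 11), (94, 10), (96, 11), (98, 11), (100, 10), (102, 10), (104, 8), (106, 8), (108, 11), (110, 20)]
(72, 75, 78, 81, 84)Traceback (most recent call last):
  File "<stdin>", line 10, in <module>
  File "<stdin>", line 6, in sm
  File "h.py", line 18, in proj
    p=imaging.camera_params(n); q=p["K"]@R.from_rotvec(p["attitude"]).as_matrix().T@(np.asarray(P,float)-p["position"]); return q[:2]/q[2]
ValueError: time passes only in moves, steps and waits
```

Run:
```python
from pull import *
robot.move_linear(B+u*91.5,vel=20); robot.dwell(.5); p=st("e")
if abs(p-91.6)>.3: robot.move_linear(B+u*(91.5+91.6-p),vel=10); robot.dwell(.5); st("e2")
q=np.mean([imaging.read_camera("side").astype(float) for _ in range(6)],0); np.save("pics/side_e.npy",q)
q=q.clip(0,255).astype(np.uint8); d=np.load("pics/side_d.npy").clip(0,255).astype(np.uint8)
m=np.zeros((600,800,3),np.uint8); m[:300,:600]=crop(d,226,240,40,20,15); m[300:,:600]=crop(q,226,240,40,20,15)
cv2.imwrite("pics/m7.png",m)
t=imaging.read_camera("top"); cv2.imwrite("pics/top_e.png",t)
```

```text
e 25.06 plunger 91.64 lat 1.01 F u,l,z -10.6 1.9 3.9 w 15.5
```

View pics/m7.png

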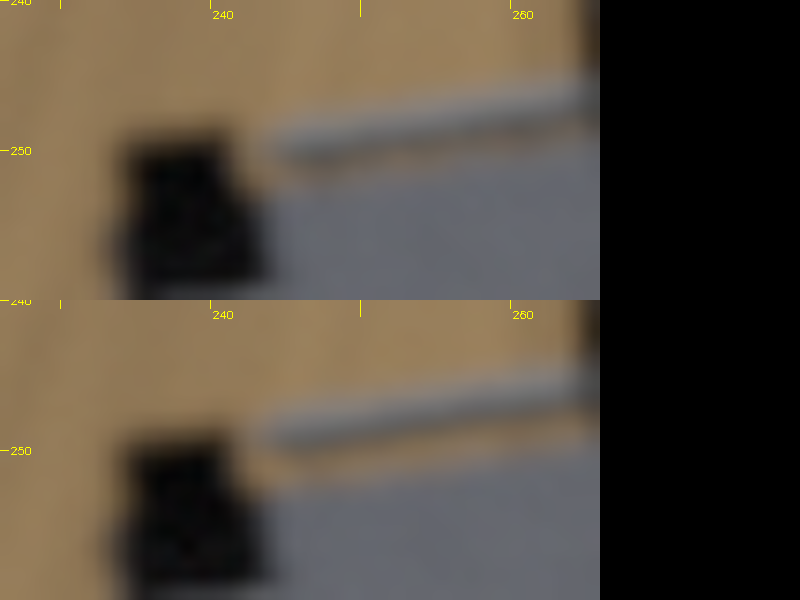

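Run:
```python
from pull import *
from scipy.optimize import brentq
H=B-u*5.45; H[2]=0
W=lambda x,y,z: H+u*x+l*y+np.array([0,0,z])
def pred(c,s,z):
    f=lambda y:proj("side",W(s,y,z))[0]-c; y=brentq(f,-60,140); return proj("side",W(s,y,z))[1],y
q=np.load("pics/side_e.npy"); d=q[...,2]-q[...,0]
def xs(p,r0,h):
    out=[]
    for i in range(1,len(p)):
        if (p[i-1]-h)*(p[i]-h)<0: out.append(round(r0+i-1+(p[i-1]-h)/(p[i-1]-p[i]),2))
    return out
for c in range(243,253): print(c,xs(d[242:256,c],242,30),d[243:254,c].round(0).astype(int),"pred c",np.round(pred(c,91.64,50),2))
for c in(235,236,237,238,239,240): print("ridge",c,xs(d[242:256,c],242,30)[:1],"pred edge r=91.64",np.round(pred(c,93.14,54),2))
print("col at tip/inner: row248-252 horizontal",[xs(d[r,228:256],228,30) for r in(249,250,251,252)])
for lat in(65,68,71,85,88): print(lat,proj("side",W(91.6,lat,50)).round(2))
t=cv2.imread("pics/top0.png").astype(float).mean(2); print(t[146:156,240:252].round(0).astype(int))
```

```text
243 [np.float64(247.84), np.float64(249.22), np.float64(252.18)] [59 60 60 56 43 28 26 44 48 34 10] pred c [248.02  66.33]
244 [np.float64(247.02), np.float64(249.58), np.float64(251.84)] [60 61 60 51 30 13 16 40 46 27  3] pred c [247.87  63.8 ]
245 [np.float64(246.64), np.float64(249.81), np.float64(251.5)] [60 61 59 46 21  5 10 34 40 20 -2] pred c [247.73  61.27]
246 [np.float64(246.41), np.float64(249.89), np.float64(251.27)] [61 61 57 40 15  1  9 32 36 15 -2] pred c [247.58  58.74]
247 [np.float64(246.2), np.float64(249.76), np.float64(251.25)] [61 60 53 35 12  0 12 36 36 13 -4] pred c [247.43  56.21]
248 [np.float64(246.06), np.float64(249.59), np.float64(251.15)] [60 59 52 31  9  1 17 39 33 11 -6] pred c [247.28  53.68]
249 [np.float64(246.01), np.float64(249.45), np.float64(251.06)] [60 59 52 30  9  3 22 40 31 10 -6] pred c [247.13  51.14]
250 [np.float64(245.86), np.float64(249.28), np.float64(250.75)] [60 59 49 27  7  5 26 40 27  6 -7] pred c [246.99  48.6 ]
251 [np.float64(245.71), np.float64(249.09), np.float64(250.48)] [62 59 48 23  4  6 29 38 21  1 -8] pred c [246.84  46
[... 709 characters left out ...]
oat64(241.39), np.float64(249.3)], [np.float64(234.2), np.float64(241.93), np.float64(243.6)]]
65 [243.53 247.95]
68 [242.34 248.13]
71 [241.15 248.31]
85 [235.58 249.13]
88 [234.39 249.31]
[[ 81  89  86  87 101 112  92  68  90  91  90  87]
 [ 83  84  82  83 101 116  96  72  90  85  83  82]
 [ 90  85  89  89  95 111 102  77  83  77  85  88]
 [ 85  89  86  88  92 100  96  76  78  87  80  83]
 [ 87  78  84  83  87 100 106  94  75  86  80  81]
 [ 88  86  91  86  86 101 113  96  77  83  87  87]
 [ 87  92  84  85  79  93 111 103  92  81  81  86]
 [ 84  87  82  83  81  81 106 102  79  80  85  88]
 [ 89  85  84  87  81  85 106 110  88  75  82  86]
 [ 89  78  82  90  83  89 103 112  98  67  87  85]]
```

Run:
```python
from pull import *
a=cv2.imread("pics/top0.png").astype(float); b=cv2.imread("pics/top_e.png").astype(float)
d=cv2.blur(np.abs(a-b).mean(2),(3,3))
for n,(x0,x1,y0,y1) in dict(bottle=(355,390,130,165),box=(388,470,112,168),dish=(308,355,232,275),jar=(180,215,235,268),console=(385,466,172,228),forceps=(478,495,150,205)).items(): print(n,d[y0:y1,x0:x1].max().round(0))
s0=cv2.imread("pics/side0.png").astype(float); e=np.load("pics/side_e.npy")
print("rider diff",cv2.blur(np.abs(s0-e).mean(2),(3,3))[247:262,232:242].max())
st("final"); robot.dwell(.3); st("final2"); order.close_job()
```

```text
bottle 8.0
box 5.0
dish 76.0
jar 5.0
console 9.0
forceps 5.0
rider diff 5.851851851851851
final 25.41 plunger 91.61 lat 1.02 F u,l,z -10.8 0.8 2.9 w 15.0
final2 25.71 plunger 91.61 lat 1.0 F u,l,z -11.2 1.2 3.4 w 15.1
the job is handed in; nothing more can be done
```

I pressed the keys in the order bar, round, square, then pulled the plunger out to about 91.6 mm. I handed in at 25.7 s, still holding the handle. I think the pointer is at the mark, but my two camera views disagree on that by about 4 mm.

- **Keys:** each stopped about 5.9 mm down with 7–8 N on it, past the 4.2 mm needed, and was released before the next press.
- **Plunger:** the 91.6 mm is arm travel measured from the felt home stop. The spring pull (11.2 N, about 11.3 N expected) and the side-camera tracking of the pointer arm both agree with it. It held at 91.61 mm in two readings 0.3 s apart just before hand-in.
- **Where the mark is:**
  - **Top view:** the rider's position against the scale ticks and its ridge put the mark at 91.4–92.5 mm.
  - **Side view:** comparing the pointer arm with the ridge gave only 87.5–89 mm. In that view the edge of the black handle was also off by about the same amount, and correcting for that moves the mark to about 92–93 mm.
  - **My choice:** I went with the top-view value. If the raw side view is right, the pointer is about 3–4 mm past the mark. The arm hid the rider and pointer from the top camera at the end, so I could not check this directly.
- **Rider and other objects:** the rider did not move in the side view. The bottle, slide box, jar, forceps and console look unchanged from above. The petri dish area did change between the first and last top pictures. The arm probably crosses it in the last one, but I did not view that picture to confirm. No planned move went near the dish.

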